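# Lay out segmented bowl rings in stacking order

### The arm

A 6-joint arm with a two-finger parallel gripper is mounted at the origin on the work surface. World frame = base frame: x ahead of the robot, y to its left, z up, the work surface at z = 0. Lengths are in m, angles in rad, forces in N, time in s.
With the tool pointing down it reaches from about 0.3 to 0.875 m from the base axis. Payload 6.4 kg.
Tool frame: the origin (TCP) lies at the very end of the fingers, on their centre line; the grasp point (between the pads) lies 19 mm behind it; z points along the fingers, y is the line along which they close (so a half turn about z gives the same grasp; the last joint's range is limited). The gripper opens to 85 mm and grips with 20 to 120 N. Pads are 22 mm wide; open, the fingers measure 114 mm over their backs; the gripper's body (76 mm by 85 mm) begins 54 mm behind the grasp point. The pads swing forward as they close: fully open they stand 13 mm farther back than shut.
Start: joints at [-1.37, 0.181, 1.607, -0, 1.354, -0.206], TCP at [0.228, -0.528, 0.231] pointing down, gripper open.
Joint ranges: [-2.99, 2.99], [-0.89, 2.07], [0.3, 2.58], [-1.14, 4.28], [0, 2.63], [-3.12, 3.12]. Speed limits (rad/s): [2.57, 2.57, 3.01, 3.14, 3.14, 3.14].

### API

Orientations are given as a unit quaternion [w, x, y, z].
In Python, from bench import ctrl gives the robot as it stands.
- The arm moves only by the tool jog_arm, never from a script. Its argument "series" is a list that holds one entry, the list of rows, each a list of 7 numbers: the shift along the tool's x, y, z in mm, then the turn, a rotation vector about the tool's x, y, z in rad, then the finger opening in mm, from 0 to 85.4. In form: [[[tx, ty, tz, rx, ry, rz, gripper], ...]]. A call has exactly 10 rows; each row shifts and turns the commanded pose from where the row before left it, along the tool's axes as they then stand; what a row does not reach is not made up. A row lasts 1/10 s, in which the tool goes at most 50 mm and 8.59 degrees, less where a joint would pass 70% of its speed; a pose out of reach is approached as far as the arm can. A call with a gripper value outside its range is refused whole. The fingers move at their own pace and stop on an object; the grip force is fixed at half the most. Time passes only in rows, so rows that do not move let the fingers close, or fill a call up. It gives the time, the measured TCP pose, the force, the opening and the grip force at its end, in the units of the state.
- ctrl.get_obs(): the state, without advancing time (a new reading comes with each control period).
- ctrl.camera(name): name is "scene" or "top"; returns a dict with "frame" (384x512x3 uint8, blue, green, red), "z_map" (384x512 float32, m along the optical axis (not along the pixel's ray), 0 where there is no reading), "fx", "fy", "cx", "cy" (pixels), "xyz" and "rotation" of the camera in the world. Camera axes: x right, y down, z forward; pixel columns grow to the right and rows downward; lengths in m; the calibration is good to about 2 mm. A picture is of the moment at which its call begins.
- ctrl.hand_in(): hands the job in; it is judged then, once.
The state is a dict: "time_s": time; "q": joint angles; "dq": joint speeds; "joint_efforts": joint torques, N m; "eef_pos": TCP position; "eef_rot": TCP orientation; "wrist_force": force on the tool from outside, world axes, zero at the start; "torque": the same for the moment, N m; "opening": opening from 0.0 (shut) to 1.0 (fully open); "grasp_force": force on a finger pad.
Only numpy, scipy, OpenCV 4.12 (cv2) and the standard library are available. Lean on these libraries where they do the work, as an engineer would, in place of code of your own. Each camera call takes 0.05 s, during which the arm holds its last target. There are 200 camera calls.

### The job

The rings for a segmented bowl are glued up, one of them still in the ring press. Swing the press's hold-down bar up and over so that it stays open before you take that ring out, and lay all four rings flat along the row of white squares in the order they will be stacked: the smallest on the square next to the bowl's base, then growing in size to the largest at the far end, each ring centred on its own square.

Things in the scene. Friction and masses are not known exactly. Their poses are not given: they have to be found in the camera images.
- ring_58: glued-up wooden ring lying flat, 58 mm across its flats outside, 24 mm inside, 20 mm thick: 12-sided, brown and dark segments by turns, about 30 g. Origin: centre of its underside, z up. The middles of its flats lie at its +x axis and every 30 degrees from there. Any one of the four rings may be the one in the press.
- ring_75: glued-up wooden ring lying flat, 75 mm across its flats outside, 41 mm inside, 20 mm thick: 12-sided, brown and dark segments by turns, about 43 g. Origin: centre of its underside, z up. The middles of its flats lie at its +x axis and every 30 degrees from there.
- ring_92: glued-up wooden ring lying flat, 92 mm across its flats outside, 58 mm inside, 20 mm thick: 12-sided, brown and dark segments by turns, about 56 g. Origin: centre of its underside, z up. The middles of its flats lie at its +x axis and every 30 degrees from there.
- ring_109: glued-up wooden ring lying flat, 109 mm across its flats outside, 75 mm inside, 20 mm thick: 12-sided, brown and dark segments by turns, about 69 g. Origin: centre of its underside, z up. The middles of its flats lie at its +x axis and every 30 degrees from there.
- square_a: one of four identical white melamine squares, 108 x 108 x 4 mm, fixed in a row on a plywood board, 120 mm centre to centre (the letters do not tell their order). Origin: centre of the underside; its top is 16 mm above the bench. y runs along the row, +x to the row's far side, where a straightedge, top 32 mm above the bench, has its face 90 mm from the squares' centre line
- square_b: one of four identical white melamine squares, 108 x 108 x 4 mm, fixed in a row on a plywood board, 120 mm centre to centre (the letters do not tell their order). Origin: centre of the underside; its top is 16 mm above the bench. y runs along the row, +x to the row's far side, where a straightedge, top 32 mm above the bench, has its face 90 mm from the squares' centre line
- square_c: one of four identical white melamine squares, 108 x 108 x 4 mm, fixed in a row on a plywood board, 120 mm centre to centre (the letters do not tell their order). Origin: centre of the underside; its top is 16 mm above the bench. y runs along the row, +x to the row's far side, where a straightedge, top 32 mm above the bench, has its face 90 mm from the squares' centre line
- square_d: one of four identical white melamine squares, 108 x 108 x 4 mm, fixed in a row on a plywood board, 120 mm centre to centre (the letters do not tell their order). Origin: centre of the underside; its top is 16 mm above the bench. y runs along the row, +x to the row's far side, where a straightedge, top 32 mm above the bench, has its face 90 mm from the squares' centre line
- bowl_base: the bowl's base: dark wooden disc, 66 mm across, with a pale centre, on a round steel faceplate 90 mm across; 46 mm high in all, fixed. It stands at either end of the row, 115 mm beyond the centre of the end square; a sanding block lies at the other end. Origin: centre of its underside
- bar_handle (a point): middle of the hold-down bar's cross handle, a dowel 16 mm thick, 130 mm long, 33 mm up when shut. Bar 26 mm wide, dark. x: along it to the hinge, 215 mm off (pressed ring: 105 mm), at the same height; y: along dowel and hinge; z: up when shut. Swings up to a stop at 1.75 rad (tilt of z), 10 degrees past upright; stays open past upright, else falls shut (1.6 N at the handle)
Not all that is in view belongs to the job. What is shaped like the ring_75 but orange is not meant.

How it is judged:
On the way:
1. the hold-down bar is swung up past upright (handle tilted more than 1.5 rad) while its ring still lies in the press (angle between bar_handle's own z axis and vertical above 1.5 rad and ((horizontal distance between ring_58 and bar_handle below 0.19 m and y of ring_58 in the frame of bar_handle between -0.03 and 0.03 m and height (world z) of ring_58 below 0.02 m) or (horizontal distance between ring_75 and bar_handle below 0.19 m and y of ring_75 in the frame of bar_handle between -0.03 and 0.03 m and height (world z) of ring_75 below 0.02 m) or (horizontal distance between ring_92 and bar_handle below 0.19 m and y of ring_92 in the frame of bar_handle between -0.03 and 0.03 m and height (world z) of ring_92 below 0.02 m) or (horizontal distance between ring_109 and bar_handle below 0.19 m and y of ring_109 in the frame of bar_handle between -0.03 and 0.03 m and height (world z) of ring_109 below 0.02 m))), for 0.2 s.
At the end, for the whole second after the job is handed in: Each of the four rings lies flat (within 0.1 rad) and at rest on a white square, its centre within 13 mm of the square's centre, in order of size: smallest on the square nearest the bowl's base, largest on the farthest. The hold-down bar stands open (tilted more than 1.3 rad) (((horizontal distance between ring_58 and square_a below 0.013 m and z of ring_58 in the frame of square_a below 0.009 m) or (horizontal distance between ring_58 and square_b below 0.013 m and z of ring_58 in the frame of square_b below 0.009 m) or (horizontal distance between ring_58 and square_c below 0.013 m and z of ring_58 in the frame of square_c below 0.009 m) or (horizontal distance between ring_58 and square_d below 0.013 m and z of ring_58 in the frame of square_d below 0.009 m)) and horizontal distance between ring_58 and bowl_base between 0.065 and 0.165 m and angle between each of ring_58, ring_75, ring_92, ring_109's own z axis and vertical below 0.1 rad and linear speed of each of ring_58, ring_75, ring_92, ring_109 below 0.02 m/s and angular speed of each of ring_58, ring_75, ring_92, ring_109 below 0.2 rad/s and ((horizontal distance between ring_75 and square_a below 0.013 m and z of ring_75 in the frame of square_a below 0.009 m) or (horizontal distance between ring_75 and square_b below 0.013 m and z of ring_75 in the frame of square_b below 0.009 m) or (horizontal distance between ring_75 and square_c below 0.013 m and z of ring_75 in the frame of square_c below 0.009 m) or (horizontal distance between ring_75 and square_d below 0.013 m and z of ring_75 in the frame of square_d below 0.009 m)) and horizontal distance between ring_75 and bowl_base between 0.185 and 0.285 m and ((horizontal distance between ring_92 and square_a below 0.013 m and z of ring_92 in the frame of square_a below 0.009 m) or (horizontal distance between ring_92 and square_b below 0.013 m and z of ring_92 in the frame of square_b below 0.009 m) or (horizontal distance between ring_92 and square_c below 0.013 m and z of ring_92 in the frame of square_c below 0.009 m) or (horizontal distance between ring_92 and square_d below 0.013 m and z of ring_92 in the frame of square_d below 0.009 m)) and horizontal distance between ring_92 and bowl_base between 0.305 and 0.405 m and ((horizontal distance between ring_109 and square_a below 0.013 m and z of ring_109 in the frame of square_a below 0.009 m) or (horizontal distance between ring_109 and square_b below 0.013 m and z of ring_109 in the frame of square_b below 0.009 m) or (horizontal distance between ring_109 and square_c below 0.013 m and z of ring_109 in the frame of square_c below 0.009 m) or (horizontal distance between ring_109 and square_d below 0.013 m and z of ring_109 in the frame of square_d below 0.009 m)) and horizontal distance between ring_109 and bowl_base between 0.425 and 0.525 m and angle between bar_handle's own z axis and vertical above 1.3 rad); the robot touches nothing.
It also fails if it takes over 112 s, if anything falls off the work surface, if the arm or the gripper's body presses on something with over 40 N, if the wrist force passes 120 N, or if a joint passes its speed limit or range.

## Working session

There is one attempt and no reset: what is moved stays moved. The work goes in short steps, Python scripts to look and compute and a tool call to move; the robot and the scene stay as the last step left them, time stands still between calls to the robot, and variables do not carry over. Pictures are saved under pics/ and viewed, at most 14 in all, crops included, and the job is handed in when it is done.

Besides the shell and the picture viewer there is one more tool, called after "Request:" as a command line: name --argument value ..., lists and objects as JSON in quotes. jog_arm: Moves the arm, as the interface text tells. Its arguments: {"type":"object","properties":{"series":{"type":"array"}},"required":["series"]}

```bash
mkdir -p pics
cat > h.py <<'E'
import numpy as np, cv2
from bench import ctrl
def get(n):
    c=ctrl.camera(n); c['R']=np.array(c['rotation']); 
    if c['R'].size==4:
        from scipy.spatial.transform import Rotation as Ro
        w,x,y,z=c['R']; c['R']=Ro.from_quat([x,y,z,w]).as_matrix()
    c['t']=np.array(c['xyz']); return c
def ray(c,u,v,z):
    d=c['R']@np.array([(u-c['cx'])/c['fx'],(v-c['cy'])/c['fy'],1]); return c['t']+d*(z-c['t'][2])/d[2]
def cloud(c):
    v,u=np.mgrid[0:384,0:512]; Z=c['z_map']
    return np.stack([(u-c['cx'])/c['fx']*Z,(v-c['cy'])/c['fy']*Z,Z],-1)@c['R'].T+c['t']
E
python3 - <<'E'
from h import *
for n in('scene','top'):
    c=get(n); cv2.imwrite(f'pics/{n}0.png',cv2.resize(c['frame'],(800,600),interpolation=cv2.INTER_CUBIC)); print(n,c['t'],c['R'].round(3).tolist(),c['fx'],c['cx'],c['cy'])
o=ctrl.get_obs();print(o)
E
```

```text
scene [ 0.98960826 -0.3935415   0.75350735] [[0.585, 0.585, -0.563], [0.811, -0.435, 0.39], [-0.017, -0.685, -0.729]] 390.80365260501003 254.37128424105344 190.44326488828497
top [ 0.38747668 -0.00618456  0.93844232] [[-0.015, -0.993, 0.115], [-1.0, 0.014, -0.013], [0.011, -0.115, -0.993]] 346.47859550945935 258.1669685113963 183.99493070446678
{'time_s': 0.1, 'q': array([-1.37031542e+00,  1.81488675e-01,  1.60788657e+00, -4.62606218e-06,
        1.35381800e+00, -2.06274084e-01]), 'dq': array([-2.48675294e-05, -1.73314627e-03, -2.29697468e-03, -1.38620777e-03,
       -3.53804521e-05,  2.07555771e-03]), 'joint_efforts': array([-5.01180130e-04, -4.45884275e+01, -3.52240455e+01, -4.60261817e-04,
        4.20043798e-03,  2.56636035e-06]), 'eef_pos': array([ 0.22741599, -0.52757946,  0.23047228]), 'eef_rot': array([-8.00300120e-04,  9.79389570e-01,  2.01978785e-01,  5.97420735e-08]), 'wrist_force': array([0.57531939, 0.60160762, 0.26205249]), 'torque': array([ 0.06206072, -0.02744003,  0.01626081]), 'grasp_force': 0.0, 'opening': 0.9998589055613282}
```

View pics/scene0.png

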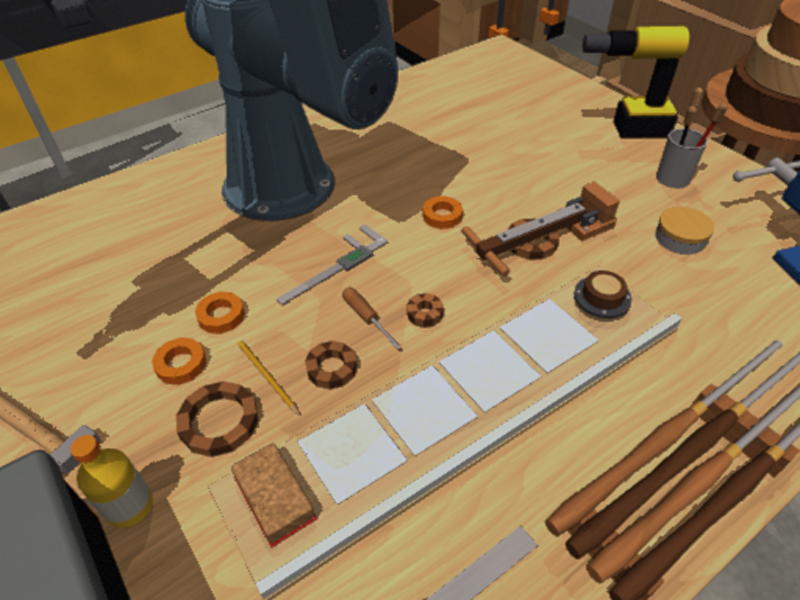

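View pics/top0.png

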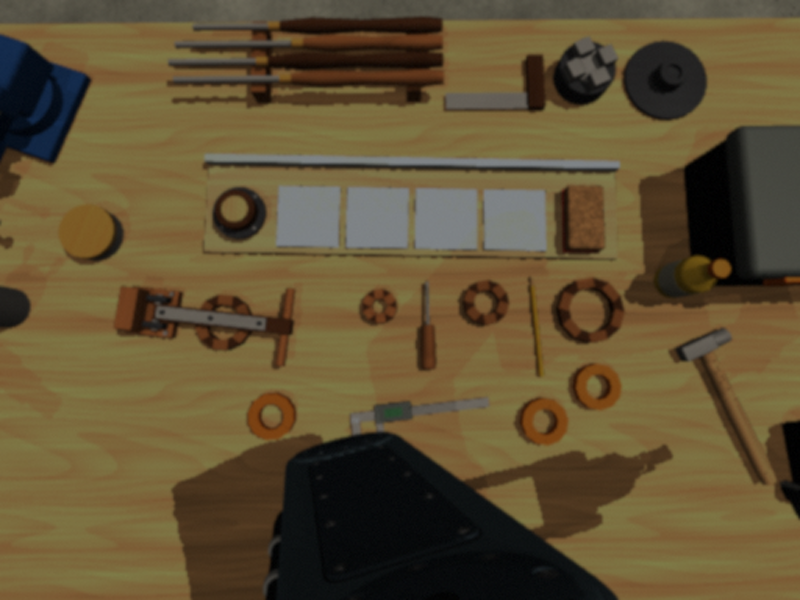

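Candidates (800×600 top view):
- **Wooden rings:** small (378,306), middle (485,303), large (590,310), and one in the press (223,322).
- **Orange decoys, rejected:** (271,415), (543,420), (597,386).
- **Other look-alikes:** the lid at (88,232) and the faceplate at (665,80) are not rings.
- **Bowl's base:** at (238,212), left end. The sanding block is at the right end.

Now I'll measure.

```bash
cat > m.py <<'E'
from h import *
def rings(c,z=0.02,lo=(0,60,35),hi=(16,255,200)):
    pass
def ringmask(c):
    P=cloud(c); return P
def fitring(c,u,v,r,z=0.02,tag=''):
    # refine the ring centre from top-face boundary: non-bench pixels by depth
    P=cloud(c); H=P[...,2]
    m=((H>z-0.008)&(H<z+0.008)).astype(np.uint8)
    n,l,s,ce=cv2.connectedComponentsWithStats(m)
    return l,s,ce
E
python3 - <<'E'
from h import *
for n in('top','scene'):
    c=get(n); P=cloud(c); H=P[...,2]
    hsv=cv2.cvtColor(c['frame'],cv2.COLOR_BGR2HSV)
    ok=c['z_map']>0
    print(n,'bench z',np.median(H[ok&(abs(H)<.01)]))
    # white squares
    w=((hsv[...,1]<60)&(hsv[...,2]>(110 if n=='top' else 170))&(abs(H-.016)<.012)).astype(np.uint8)
    k,l,s,ce=cv2.connectedComponentsWithStats(w)
    for i in range(1,k):
        if s[i,4]>300:
            cn=max(cv2.findContours((l==i).astype(np.uint8),0,1)[0],key=cv2.contourArea)
            pts=np.array([ray(c,*p[0],.016)[:2] for p in cn],np.float32)
            r=cv2.minAreaRect(pts); print(' sq',np.round(r[0],4),np.round(r[1],4),round(r[2],2))
    # things 12..30 mm high
    m=((H>.010)&(H<.060)&ok).astype(np.uint8)
    k,l,s,ce=cv2.connectedComponentsWithStats(m)
    for i in range(1,k):
        if 60<s[i,4]<6000:
            q=P[l==i]; r=cv2.minAreaRect(q[:,:2].astype(np.float32))
            print(' ob',ce[i].round(0),s[i,4],'rect',np.round(r[0],4),np.round(r[1],3),round(r[2]),'zmed',np.median(q[:,2]).round(4),'hue',np.median(hsv[l==i],0))
    f=c['frame']
    if n=='top': a=f[140:260,60:220]
    else: a=f[100:220,260:420]
    a=cv2.resize(a,(800,600),interpolation=cv2.INTER_CUBIC)
    cv2.imwrite(f'pics/{n}_press.png',cv2.convertScaleAbs(a,alpha=1.6 if n=='top' else 1))
E
```

```text
top bench z 0.0010338432040201129
 sq [0.6225 0.1469] [0.1091 0.1087] 88.13
 sq [0.62  0.027] [0.1089 0.1085] 89.06
 sq [ 0.6153 -0.0928] [0.1091 0.1091] 88.22
 sq [ 0.6115 -0.2133] [0.1088 0.1087] 89.31
 ob [179.  20.] 195 rect [0.9494 0.1673] [0.042 0.211] 7 zmed 0.055 hue [ 13. 170.  47.]
 ob [254.  19.] 80 rect [ 0.9397 -0.0119] [0.133 0.006] 88 zmed 0.0573 hue [ 13. 180.  25.]
 ob [372.  48.] 767 rect [ 0.8745 -0.3434] [0.098 0.094] 28 zmed 0.0462 hue [18. 33. 26.]
 ob [426.  50.] 1544 rect [ 0.8708 -0.4995] [0.146 0.147] 26 zmed 0.0121 hue [15. 13. 36.]
 ob [167.  32.] 109 rect [0.9139 0.2206] [0.032 0.053] 30 zmed 0.0465 hue [ 13. 173.  50.]
 ob [330.  57.] 663 rect [ 0.8685 -0.1896] [0.176 0.101] 89 zmed 0.0149 hue [ 14. 162.  52.]
 ob [31. 72.] 1747 rect [0.8211 0.6071] [0.09 0.17] 70 zmed 0.024 hue [108. 191.  49.]
 ob [167.  44.] 98 rect [0.8765 0.2211] [0.04 0.04] 40 zmed 0.046 hue [ 12. 181.  54.]
 ob [162.  56.] 202 rect [0.8461 0.2599] [0.029 0.121] 7 zmed 0.0455 hue [ 13. 177.  49.]
 ob [265.  58.] 101 rect [ 0.8401 -0.0463] [0.038 0.01 ] 84 zmed 0.0433 hue [ 12. 188.
[... 3181 characters left out ...]
9] [0.111 0.109] 9 zmed 0.019 hue [ 12.  164.  103.5]
 ob [488. 279.] 886 rect [0.9274 0.2172] [0.078 0.21 ] 4 zmed 0.0444 hue [ 12.  163.  121.5]
 ob [ 27. 277.] 849 rect [ 0.3148 -0.5393] [0.178 0.062] 19 zmed 0.0237 hue [ 15. 129. 147.]
 ob [ 82. 324.] 479 rect [ 0.5173 -0.4818] [0.03  0.061] 6 zmed 0.0372 hue [21. 35. 88.]
 ob [406. 354.] 250 rect [0.9319 0.0024] [0.191 0.031] 83 zmed 0.0558 hue [ 13.  163.  114.5]
 ob [ 69. 355.] 351 rect [ 0.5659 -0.5198] [0.001 0.137] 90 zmed 0.0367 hue [105.  85.   8.]
 ob [384. 346.] 177 rect [ 0.8981 -0.04  ] [0.108 0.027] 79 zmed 0.0541 hue [ 12. 164.  76.]
 ob [417. 376.] 95 rect [ 0.962  -0.0478] [0.053 0.006] 89 zmed 0.0445 hue [ 12. 165.  99.]
```

View pics/scene_press.png

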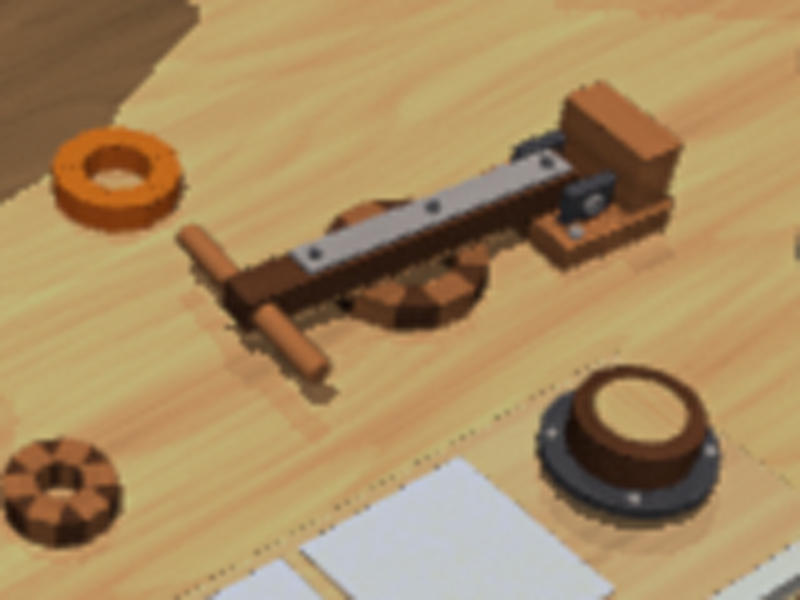

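View pics/top_press.png

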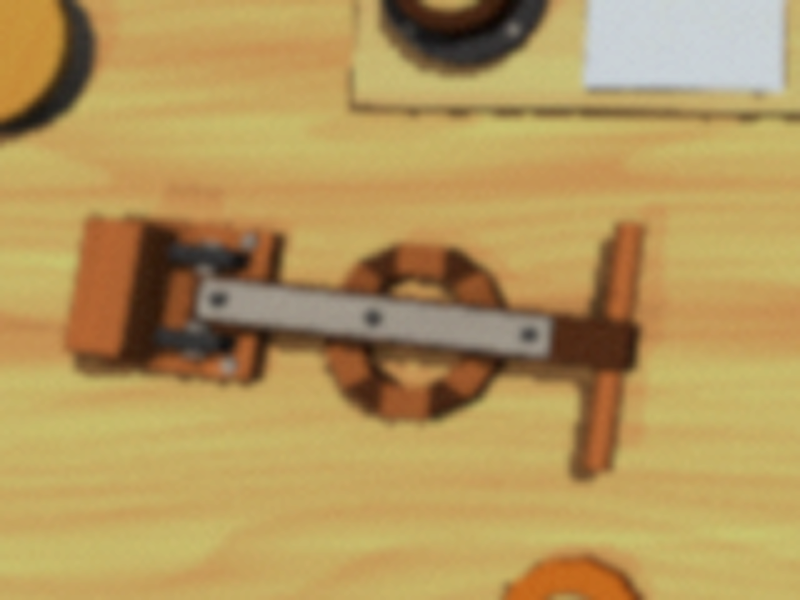

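The bar runs from the hinge block at crop (170,300) over the 92 mm ring to the dowel, whose ends are at crop (630,225) and (593,472). The press has nothing around the ring. Next: the dowel ends, the pressed ring and each ring's facet angle.

Run:
```python
from h import *
cs={n:get(n) for n in('top','scene')}
for n in cs:
    c=cs[n];P=cloud(c);hsv=cv2.cvtColor(c['frame'],cv2.COLOR_BGR2HSV)
    # dowel: by depth, height 25..45mm & near expected place
    m=(P[...,2]>.022)&(P[...,2]<.05)&(P[...,0]>.3)&(P[...,0]<.56)&(P[...,1]>.16)&(P[...,1]<.44)&(hsv[...,1]>0)
    m=cv2.morphologyEx(m.astype(np.uint8),cv2.MORPH_OPEN,np.ones((2,2)))
    q=P[m>0]
    d=q[(q[:,1]<.225)]
    s=d[(abs(d[:,0]-.455)>.022)]  # beside bar
    r=cv2.minAreaRect(d[:,:2].astype(np.float32)); print(n,'dowel x',d[:,0].min(),d[:,0].max(),'rect',r, 'ztop',np.percentile(s[:,2],90))
    p=np.polyfit(s[:,0],s[:,1],1); print('  dowel y = %.4f + %.3f*(x-.455)'%(np.polyval(p,.455),p[0]))
    b=q[(q[:,1]>.24)&(q[:,1]<.36)&(abs(q[:,0]-.457)<.045)]; pb=np.polyfit(b[:,1],b[:,0],1); print('  bar x at y=.2,.42',np.polyval(pb,[.2,.42]))
    # press ring
    m=((P[...,2]>.012)&(P[...,2]<.0235)&(abs(P[...,0]-.45)<.07)&(abs(P[...,1]-.305)<.075)&(hsv[...,1]>140)&(abs(hsv[...,0].astype(int)-12)<4))
    pts=P[m][:,:2]; print('  r92 minmax',pts.min(0),pts.max(0),cv2.minEnclosingCircle(pts.astype(np.float32)))
    for nm,cen,rr in(('58',(.465,.0231),.0205),('75',(.468,-.158),.029),('109',(.4526,-.337),.046)):
        th=np.linspace(0,2*np.pi,720,endpoint=False)
        w=np.c_[cen[0]+rr*np.cos(th),cen[1]+rr*np.sin(th),np.full(720,.02)]
        k=(w-c['t'])@c['R']; u=(k[:,0]/k[:,2]*c['fx']+c['cx']).astype(np.float32);v=(k[:,1]/k[:,2]*c['fy']+c['cy']).astype(np.float32)
        I=cv2.remap(hsv[...,2],u[None],v[None],1)[0].astype(float)
        F=(I*np.exp(-6j*th)).mean(); print('  ',nm,'flat deg mod 30:',np.degrees(-np.angle(F)/6-np.pi/6)%30, abs(F)/I.std())
```

```text
top dowel x 0.3645455507422882 0.4959748163948073 rect ((0.3933998644351959, 0.12396109104156494), (0.22771865129470825, 0.12663376331329346), 58.315826416015625) ztop 0.04748853110783927
  dowel y = 0.1800 + -0.006*(x-.455)
  bar x at y=.2,.42 [0.42977937 0.46056834]
  r92 minmax [0.39774537 0.24363842] [0.4970898  0.37996671] ((0.45738500356674194, 0.31377726793289185), 0.07619012147188187)
   58 flat deg mod 30: 3.667852264070852 0.6455803513754319
   75 flat deg mod 30: 9.919292410163997 0.6692633985089835
   109 flat deg mod 30: 10.833897793516986 0.6668885149479675
scene dowel x 0.3691873262836247 0.9896082636304948 rect ((0.7090576887130737, -0.07305720448493958), (0.08737024664878845, 0.8473736047744751), 47.085567474365234) ztop 0.04580056200971331
  dowel y = 0.1553 + -0.923*(x-.455)
  bar x at y=.2,.42 [0.441727  0.4695355]
  r92 minmax [0.39587595 0.23169205] [0.49576563 0.37975041] ((0.46879473328590393, 0.3068026304244995), 0.07761472463607788)
   58 flat deg mod 30: 3.9483758916450498 0.5835434370490442
   75 flat deg mod 30: 10.341879231633264 0.6317925362781914
   109 flat deg mod 30: 10.707934185911203 0.6400934799666802
```

Run:
```python
from h import *
c=get('top')
for u,v in((630,225),(593,472)): print('dowel end',ray(c,60+u/5,140+v/5,.033).round(4))
for u,v in((220,300),(530,335)): print('bar bolt',ray(c,60+u/5,140+v/5,.05).round(4))
print('ring92',ray(c,60+415/5,140+332/5,.02).round(4))
for n in('top','scene'):
    c=get(n);P=cloud(c);hsv=cv2.cvtColor(c['frame'],cv2.COLOR_BGR2HSV)
    z=P[...,2]
    m=(z>.028)&(z<.05)&(abs(P[...,0]-.44)<.09)&(abs(P[...,1]-.18)<.05)
    k,l,s,ce=cv2.connectedComponentsWithStats(m.astype(np.uint8)); i=1+np.argmax(s[1:,4]); 
    q=P[(l==i)]
    e=q[(q[:,0]<.41)|(q[:,0]>.465)];e=e[e[:,1]<.205]
    p=np.polyfit(e[:,0],e[:,1],1);print(n,'dowel y %.4f slope %.3f'%(np.polyval(p,.437),p[0]),'x',q[:,0].min(),q[:,0].max())
    b=q[q[:,1]>.2] if 0 else P[(z>.03)&(z<.056)&(abs(P[...,0]-.45)<.03)&(P[...,1]>.21)&(P[...,1]<.35)]
    for y in(.22,.28,.34):
        t=b[abs(b[:,1]-y)<.012];print('  bar y',y,'x',t[:,0].min().round(4),t[:,0].max().round(4),'z',np.percentile(t[:,2],50).round(4))
    m=(z>.013)&(z<.0235)&(abs(P[...,0]-.45)<.07)&(P[...,1]>.225)&(P[...,1]<.36)
    q=P[m];q=q[np.hypot(q[:,0]-.447,q[:,1]-.29)<.056];print('  ring',q.min(0).round(4),q.max(0).round(4))
```

```text
dowel end [0.4926 0.1718 0.033 ]
dowel end [0.3645 0.1898 0.033 ]
bar bolt [0.455  0.3772 0.05  ]
bar bolt [0.4348 0.2189 0.05  ]
ring92 [0.4389 0.2871 0.02  ]
top dowel y 0.1781 slope -0.128 x 0.36798626597594747 0.49505034360324307
  bar y 0.22 x 0.4246 0.4505 z 0.0492
  bar y 0.28 x 0.4306 0.4591 z 0.0498
  bar y 0.34 x 0.439 0.4652 z 0.0499
  ring [0.3977 0.2433 0.0131] [0.488  0.3351 0.0235]
scene dowel y 0.1772 slope -0.126 x 0.3649780979929963 0.4949316495916596
  bar y 0.22 x 0.424 0.4511 z 0.0454
  bar y 0.28 x 0.432 0.4575 z 0.047
  bar y 0.34 x 0.44 0.4659 z 0.0473
  ring [0.3938 0.2352 0.013 ] [0.4883 0.335  0.0234]
```

Request:
jog_arm --series '[[[0, 0, 0, 0, 0, 0.133, 60], [0, 0, 0, 0, 0, 0.133, 60], [0, 0, 0, 0, 0, 0.133, 60], [0, 0, 0, 0, 0, 0.133, 60], [4, -40, 4, 0, 0, 0, 60], [4, -40, 4, 0, 0, 0, 60], [4, -40, 4, 0, 0, 0, 60], [4, -40, 4, 0, 0, 0, 60], [4, -40, 4, 0, 0, 0, 60], [4, -40, 4, 0, 0, 0, 60]]]'

```text
time_s: 1.45
eef_pos: [0.2814, -0.2915, 0.2072]
eef_rot: [0.0, 0.998, -0.063, 0.0]
wrist_force: [0.5, -0.3, -0.1]
opening: 0.701
grasp_force: 0.0
```

Request:
jog_arm --series '[[[4, -40, 4, 0, 0, 0, 60], [4, -40, 4, 0, 0, 0, 60], [4, -40, 4, 0, 0, 0, 60], [4, -40, 4, 0, 0, 0, 60], [4, -40, 4, 0, 0, 0, 60], [4, -40, 4, 0, 0, 0, 60], [4, -40, 4, 0, 0, 0, 60], [4, -40, 4, 0, 0, 0, 60], [4, -40, 4, 0, 0, 0, 60], [0, 0, 0, 0, 0, 0, 60]]]'

```text
time_s: 2.45
eef_pos: [0.3617, 0.0639, 0.171]
eef_rot: [-0.001, 0.998, -0.059, -0.0]
wrist_force: [-0.5, -0.2, -0.3]
opening: 0.703
grasp_force: 0.0
```

```bash
cat > go.py <<'E'
import sys; from h import *
from scipy.spatial.transform import Rotation as Ro
def go(*t):
    o=ctrl.get_obs(); w,x,y,z=o['eef_rot']; R=Ro.from_quat([x,y,z,w]).as_matrix()
    print('t %.1f pos'%o['time_s'],o['eef_pos'].round(4),'a deg %.2f'%np.degrees(np.arctan2(R[1,0],R[0,0])),'q',o['q'].round(2),'F',o['wrist_force'].round(1),'open',round(o['opening']*85.4,1),'tilt',R[2,:2].round(3))
    p=o['eef_pos'];a=np.arctan2(R[1,0],R[0,0])
    for g in t:
        d=np.array(g[:3])-p
        if len(g)>3: da=(a-np.radians(g[3])+np.pi/2)%np.pi-np.pi/2; a=a-da
        else: da=0
        # shift expressed in tool axes after the turn
        X=np.array([np.cos(a),np.sin(a),0]);Y=np.array([np.sin(a),-np.cos(a),0])
        print(' -> rz %.3f then tool mm'%da,np.round([1e3*d@X,1e3*d@Y,-1e3*d[2]],1)); p=np.array(g[:3])
if __name__=='__main__': go(*eval('['+sys.argv[1]+']'))
E
python3 go.py "(.393,.1835,.08,-7.2),(.393,.1835,.014,-7.2)"
```

```text
t 2.5 pos [0.3617 0.0639 0.171 ] a deg -6.78 q [-0.15 -0.26  2.16  0.    1.24  1.54] F [-0.5 -0.2 -0.3] open 60.1 tilt [-0.    -0.001]
 -> rz 0.007 then tool mm [  16.  -122.6   91. ]
 -> rz 0.000 then tool mm [ 0.  0. 66.]
```

Request:
jog_arm --series '[[[4, -30, 20, 0, 0, 0, 60], [4, -30, 20, 0, 0, 0, 60], [4, -30, 20, 0, 0, 0, 60], [4, -32.6, 20, 0, 0, 0.007, 60], [0, 0, 20, 0, 0, 0, 60], [0, 0, 20, 0, 0, 0, 60], [0, 0, 15, 0, 0, 0, 60], [0, 0, 15, 0, 0, 0, 60], [0, 0, 7, 0, 0, 0, 60], [0, 0, 0, 0, 0, 0, 60]]]'

```text
time_s: 3.45
eef_pos: [0.3927, 0.1787, 0.0137]
eef_rot: [0.0, 0.998, -0.066, -0.001]
wrist_force: [-0.5, -0.0, 0.2]
opening: 0.7
grasp_force: 0.0
```

```bash
python3 go.py "(.393,.1835,.014,-7.2)"
```

```text
t 3.5 pos [0.3927 0.1787 0.0137] a deg -7.61 q [ 0.15  0.21  2.1  -0.    0.84  1.85] F [-0.5 -0.   0.2] open 59.8 tilt [-0.002  0.001]
 -> rz -0.007 then tool mm [-0.3 -4.8 -0.3]
```

Request:
jog_arm --series '[[[0, -4.8, 0, 0, 0, -0.007, 60], [0, 0, 0, 0, 0, 0, 8], [0, 0, 0, 0, 0, 0, 8], [0, 0, 0, 0, 0, 0, 8], [0, 0, 0, 0, 0, 0, 8], [0, 0, 0, 0, 0, 0, 8], [0, 0, 0, 0, 0, 0, 8], [0, 0, 0, 0, 0, 0, 8], [0, 0, 0, 0, 0, 0, 8], [0, 0, 0, 0, 0, 0, 8]]]'

```text
time_s: 4.45
eef_pos: [0.3945, 0.1856, 0.0151]
eef_rot: [-0.001, 0.998, -0.063, 0.001]
wrist_force: [-0.2, 8.3, 3.3]
opening: 0.162
grasp_force: 58.4
```

```bash
python3 go.py "(.393,.1835,.014,-7.2)"; python3 -c "
import numpy as np
t=np.linspace(0,1.70,21);d=np.diff(np.c_[-215*(1-np.cos(t)),-215*np.sin(t)],axis=0);print(d.round(1).tolist())"
```

```text
t 4.5 pos [0.3945 0.1856 0.0151] a deg -7.21 q [0.16 0.21 2.09 0.   0.84 1.86] F [-0.2  8.3  3.3] open 13.8 tilt [ 0.001 -0.003]
 -> rz -0.000 then tool mm [-1.2  2.3  1.1]
[[-0.8, -18.3], [-2.3, -18.1], [-3.9, -17.9], [-5.4, -17.5], [-6.8, -16.9], [-8.2, -16.3], [-9.6, -15.6], [-10.9, -14.7], [-12.1, -13.7], [-13.2, -12.6], [-14.2, -11.5], [-15.1, -10.2], [-16.0, -8.9], [-16.7, -7.5], [-17.2, -6.1], [-17.7, -4.6], [-18.0, -3.1], [-18.2, -1.5], [-18.3, 0.0], [-18.2, 1.6]]
```

Request:
jog_arm --series '[[[0, -2.8, -18.3, 0, 0, 0, 8], [0, -2.3, -18.1, 0, 0, 0, 8], [0, -3.9, -17.9, 0, 0, 0, 8], [0, -5.4, -17.5, 0, 0, 0, 8], [0, -6.8, -16.9, 0, 0, 0, 8], [0, -8.2, -16.3, 0, 0, 0, 8], [0, -9.6, -15.6, 0, 0, 0, 8], [0, -10.9, -14.7, 0, 0, 0, 8], [0, -12.1, -13.7, 0, 0, 0, 8], [0, -13.2, -12.6, 0, 0, 0, 8]]]'

```text
time_s: 5.45
eef_pos: [0.4031, 0.2531, 0.1784]
eef_rot: [0.007, 0.998, -0.062, -0.0]
wrist_force: [-9.8, -30.0, 26.3]
opening: 0.166
grasp_force: 58.6
```

```bash
python3 go.py
```

```text
Traceback (most recent call last):
  File "go.py", line 14, in <module>
    if __name__=='__main__': go(*eval('['+sys.argv[1]+']'))
                                          ~~~~~~~~^^^
IndexError: list index out of range
```

Request:
jog_arm --series '[[[0, -10.5, -14.5, 0, 0, 0, 8], [0, -13.5, -12.5, 0, 0, 0, 8], [0, -16, -9.5, 0, 0, 0, 8], [0, -16.7, -8, 0, 0, 0, 8], [0, -17.2, -6.5, 0, 0, 0, 8], [0, 0, 0, 0, 0, 0, 8], [0, 0, 0, 0, 0, 0, 8], [0, 0, 0, 0, 0, 0, 8], [0, 0, 0, 0, 0, 0, 8], [0, 0, 0, 0, 0, 0, 8]]]'

```text
time_s: 6.45
eef_pos: [0.4134, 0.3316, 0.2285]
eef_rot: [-0.0, 0.998, -0.063, 0.001]
wrist_force: [0.1, -4.3, 7.5]
opening: 0.16
grasp_force: 62.0
```

```bash
python3 go.py ""
python3 - <<'E'
from h import *
c=get('scene'); cv2.imwrite('pics/bar1.png',cv2.resize(c['frame'][20:220,220:480],(780,600)))
E
```

```text
t 6.5 pos [0.4134 0.3316 0.2285] a deg -7.18 q [ 0.45  0.08  1.72 -0.    1.33  2.15] F [ 0.1 -4.3  7.5] open 13.7 tilt [ 0.003 -0.   ]
```

View pics/bar1.png

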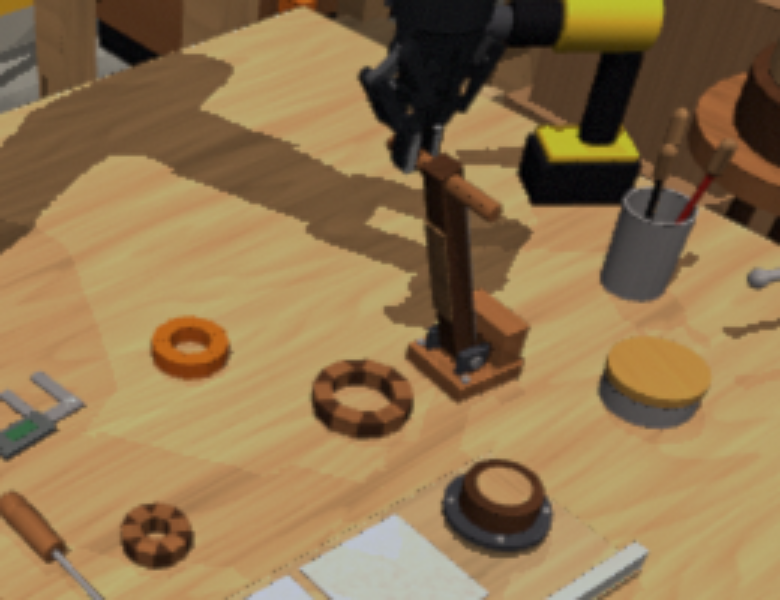

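The bar is up at about 72°, dowel at (460,185), and the ring stays put at (362,397). I'll continue past upright.

Request:
jog_arm --series '[[[0, -16, -3.5, 0, 0, 0, 8], [0, -16, -2.5, 0, 0, 0, 8], [0, -16, -1.5, 0, 0, 0, 8], [0, -16, -0.5, 0, 0, 0, 8], [0, -16, 0.5, 0, 0, 0, 8], [0, -12, 1, 0, 0, 0, 8], [0, 0, 0, 0, 0, 0, 8], [0, 0, 0, 0, 0, 0, 8], [0, 0, 0, 0, 0, 0, 8], [0, 0, 0, 0, 0, 0, 8]]]'

```text
time_s: 7.5
eef_pos: [0.4251, 0.4233, 0.235]
eef_rot: [-0.001, 0.998, -0.063, 0.002]
wrist_force: [1.3, -0.9, 7.5]
opening: 0.159
grasp_force: 66.9
```

```bash
python3 go.py ""
python3 - <<'E'
from h import *
for n in('top','scene'):
    c=get(n);P=cloud(c);hsv=cv2.cvtColor(c['frame'],cv2.COLOR_BGR2HSV)
    z=P[...,2]
    m=(z>.06)&(z<.27)&(P[...,0]>.39)&(P[...,0]<.53)&(P[...,1]>.3)&(P[...,1]<.48)&(abs(hsv[...,0].astype(int)-12)<6)&(hsv[...,1]>110)
    q=P[m]
    for h in np.arange(.08,.26,.03):
        t=q[abs(q[:,2]-h)<.015]
        if len(t)>5: print(n,h.round(2),np.median(t[:,:2],0).round(4),len(t))
E
```

```text
t 7.5 pos [0.4251 0.4233 0.235 ] a deg -7.19 q [ 0.59  0.23  1.54 -0.    1.37  2.28] F [ 1.3 -0.9  7.5] open 13.6 tilt [ 0.003 -0.001]
top 0.08 [0.457  0.3878] 76
top 0.11 [0.4591 0.389 ] 83
top 0.14 [0.4589 0.3928] 94
top 0.17 [0.4589 0.3963] 95
top 0.2 [0.4586 0.401 ] 115
top 0.23 [0.4588 0.4054] 111
scene 0.08 [0.4679 0.3903] 117
scene 0.11 [0.4664 0.392 ] 128
scene 0.14 [0.4677 0.396 ] 138
scene 0.17 [0.4671 0.3994] 151
scene 0.2 [0.4672 0.4043] 154
scene 0.23 [0.4694 0.4075] 175
```

Bar leaning about 0.12 rad past upright. I'll release it and lift.

Request:
jog_arm --series '[[[0, 0, 0, 0, 0, 0, 40], [0, 0, 0, 0, 0, 0, 40], [0, 0, 0, 0, 0, 0, 40], [0, 0, 0, 0, 0, 0, 40], [0, 0, -25, 0, 0, 0, 40], [0, 0, -30, 0, 0, 0, 40], [0, 40, -5, 0, 0, 0, 40], [0, 45, 0, 0, 0, 0, 40], [0, 45, 0, 0, 0, 0, 40], [0, 45, 0, 0, 0, 0, 40]]]'

```text
time_s: 8.6
eef_pos: [0.4014, 0.2483, 0.2932]
eef_rot: [0.0, 0.998, -0.062, -0.0]
wrist_force: [0.6, -0.9, 0.9]
opening: 0.467
grasp_force: 0.0
```

```bash
python3 go.py ""
cat > rg.py <<'E'
from h import *
def ring(c,cen,R,z0=0.0,fl=True):
    P=cloud(c);H=P[...,2];hsv=cv2.cvtColor(c['frame'],cv2.COLOR_BGR2HSV)
    m=(abs(H-(z0+.02))<.007)&(np.hypot(P[...,0]-cen[0],P[...,1]-cen[1])<R+.018)
    q=P[m][:,:2].astype(np.float32)
    if len(q)<30: return None
    q=cv2.convexHull(q)[:,0]
    A=np.c_[2*q,np.ones(len(q))];s=np.linalg.lstsq(A,(q**2).sum(1),rcond=None)[0]
    r=cv2.minAreaRect(q)
    th=np.linspace(0,2*np.pi,720,endpoint=False);rr=R-.0085
    w=np.c_[s[0]+rr*np.cos(th),s[1]+rr*np.sin(th),np.full(720,z0+.02)]
    k=(w-c['t'])@c['R'];u=(k[:,0]/k[:,2]*c['fx']+c['cx']).astype(np.float32);v=(k[:,1]/k[:,2]*c['fy']+c['cy']).astype(np.float32)
    I=cv2.remap(hsv[...,2],u[None],v[None],1)[0].astype(float);F=(I*np.exp(-6j*th)).mean()
    return s[:2].round(4),round(float(np.sqrt(s[2]+s[0]**2+s[1]**2)),4),np.round(r[0],4),'flat',round(float(np.degrees(-np.angle(F)/6-np.pi/6)%30),1),len(P[m])
E
python3 - <<'E'
from rg import *
for n in('top','scene'):
    c=get(n)
    for nm,cen,R in(('58',(.465,.0231),.029),('75',(.468,-.158),.0375),('92',(.443,.286),.046),('109',(.453,-.337),.0545)): print(n,nm,ring(c,cen,R))
    P=cloud(c);z=P[...,2];q=P[(z>.1)&(z<.27)&(abs(P[...,0]-.46)<.016)&(P[...,1]>.33)&(P[...,1]<.48)]
    if len(q)>10: print(' bar slope dy/dz',np.polyfit(q[:,2],q[:,1],1)[0])
E
```

```text
t 8.6 pos [0.4014 0.2483 0.2932] a deg -7.12 q [ 0.3  -0.11  1.78 -0.    1.47  2.  ] F [ 0.6 -0.9  0.9] open 39.8 tilt [-0.  0.]
top 58 (array([0.4655, 0.0234]), 0.0287, array([0.4654, 0.023 ]), 'flat', 3.7, 315)
top 75 (array([ 0.4687, -0.1586]), 0.0377, array([ 0.4687, -0.1587]), 'flat', 9.9, 465)
top 92 (array([0.4422, 0.2878]), 0.0464, array([0.4437, 0.2858]), 'flat', 23.3, 588)
top 109 (array([ 0.4538, -0.3376]), 0.0553, array([ 0.4536, -0.3374]), 'flat', 10.9, 771)
scene 58 (array([0.4638, 0.024 ]), 0.0297, array([0.464 , 0.0242]), 'flat', 3.8, 310)
scene 75 (array([ 0.4676, -0.1579]), 0.0383, array([ 0.4674, -0.1579]), 'flat', 10.3, 536)
scene 92 (array([0.4409, 0.2889]), 0.047, array([0.4413, 0.2888]), 'flat', 25.1, 422)
scene 109 (array([ 0.4518, -0.3366]), 0.0557, array([ 0.4519, -0.3367]), 'flat', 10.7, 1036)
 bar slope dy/dz 0.18737606332767534
```

The bar rests open at its stop (10° past upright). Now the 92 mm ring, gripped on its −y wall.

```bash
python3 go.py "(.4377,.2510,.06,-5.8),(.4377,.2510,.003)"
```

```text
t 8.7 pos [0.4014 0.246  0.2932] a deg -7.40 q [ 0.3  -0.11  1.78 -0.    1.47  2.  ] F [-0.7 -0.5  0.2] open 40.0 tilt [-0.     0.002]
 -> rz -0.028 then tool mm [ 35.6  -8.7 233.2]
 -> rz 0.000 then tool mm [ 0.  0. 57.]
```

Request:
jog_arm --series '[[[0, 0, 0, 0, 0, -0.025, 40], [6, -1.5, 39, 0, 0, 0, 40], [6, -1.5, 39, 0, 0, 0, 40], [6, -1.5, 39, 0, 0, 0, 40], [6, -1.5, 39, 0, 0, 0, 40], [6, -1.5, 39, 0, 0, 0, 40], [6, -1.5, 38, 0, 0, 0, 40], [0, 0, 0, 0, 0, 0, 40], [0, 0, 0, 0, 0, 0, 40], [0, 0, 0, 0, 0, 0, 40]]]'

```text
time_s: 9.7
eef_pos: [0.4401, 0.2561, 0.0623]
eef_rot: [-0.001, 0.999, -0.049, 0.001]
wrist_force: [1.4, 0.2, 0.0]
opening: 0.466
grasp_force: 0.0
```

```bash
python3 go.py "(.4377,.2510,.06,-5.8),(.4377,.2510,.003)"
```

```text
t 9.7 pos [0.4401 0.2561 0.0623] a deg -5.66 q [0.29 0.26 1.9  0.   0.98 1.96] F [1.4 0.2 0. ] open 39.8 tilt [ 0.003 -0.001]
 -> rz 0.002 then tool mm [-1.8  5.3  2.3]
 -> rz 0.000 then tool mm [ 0.  0. 57.]
```

Request:
jog_arm --series '[[[-1.8, 4.5, 10, 0, 0, 0, 40], [0, 0, 17, 0, 0, 0, 40], [0, 0, 17, 0, 0, 0, 40], [0, 0, 15, 0, 0, 0, 40], [0, 0, 0, 0, 0, 0, 40], [0, 0, 0, 0, 0, 0, 10], [0, 0, 0, 0, 0, 0, 10], [0, 0, 0, 0, 0, 0, 10], [0, 0, 0, 0, 0, 0, 10], [0, 0, 0, 0, 0, 0, 10]]]'

```text
time_s: 10.7
eef_pos: [0.4377, 0.251, 0.0028]
eef_rot: [-0.0, 0.999, -0.05, 0.001]
wrist_force: [-1.1, -0.0, 7.3]
opening: 0.193
grasp_force: 57.2
```

```bash
python3 go.py "(.4377,.2510,.003,-5.8),(.4377,.2510,.08)"
```

```text
t 10.7 pos [0.4377 0.251  0.0028] a deg -5.73 q [ 0.29  0.37  1.92 -0.    0.86  1.96] F [-1.1 -0.   7.3] open 16.4 tilt [ 0.002 -0.001]
 -> rz 0.001 then tool mm [ 0.   0.  -0.2]
 -> rz 0.000 then tool mm [  0.   0. -77.]
```

Request:
jog_arm --series '[[[0, 0, -30, 0, 0, 0, 10], [0, 0, -40, 0, 0, 0, 10], [21, 36, 0, 0, 0, 0, 10], [21, 36, 0, 0, 0, 0, 10], [21, 36, 0, 0, 0, 0, 10], [21, 36, 0, 0, 0, 0, 10], [21, 36, 0, 0, 0, 0, 10], [21, 36, 0, 0, 0, 0, 10], [21, 36, 0, 0, 0, 0, 10], [21, 36, 0, 0, 0, 0, 10]]]'

```text
time_s: 11.7
eef_pos: [0.5755, -0.0543, 0.0718]
eef_rot: [0.0, 0.999, -0.05, 0.0]
wrist_force: [0.9, 0.4, -0.2]
opening: 0.199
grasp_force: 56.5
```

Request:
jog_arm --series '[[[21, 36, 0, 0, 0, 0, 10], [21, 36, 0, 0, 0, 0, 10], [0, 0, 0, 0, 0, 0, 10], [0, 0, 10, 0, 0, 0, 10], [0, 0, 10, 0, 0, 0, 10], [0, 0, 10, 0, 0, 0, 10], [0, 0, 0, 0, 0, 0, 10], [0, 0, 0, 0, 0, 0, 10], [0, 0, 0, 0, 0, 0, 10], [0, 0, 0, 0, 0, 0, 10]]]'

```text
time_s: 12.7
eef_pos: [0.6099, -0.1284, 0.042]
eef_rot: [0.0, 0.999, -0.05, 0.0]
wrist_force: [0.1, -0.7, -0.8]
opening: 0.196
grasp_force: 56.5
```

```bash
python3 go.py "(.6111,-.1304,.0205,-5.8)"
python3 - <<'E'
from rg import *
for n in('top','scene'): print(ring(get(n),(.615,-.093),.046,.04))
E
```

```text
t 12.7 pos [ 0.6099 -0.1284  0.042 ] a deg -5.72 q [-0.4   0.51  1.6  -0.    1.04  1.27] F [ 0.1 -0.7 -0.8] open 16.7 tilt [0.001 0.   ]
 -> rz 0.001 then tool mm [ 1.4  1.9 21.5]
None
(array([ 0.6152, -0.0962]), 0.0478, array([ 0.6218, -0.0926]), 'flat', 24.9, 586)
```

Request:
jog_arm --series '[[[1.4, 1.5, 8, 0, 0, 0, 10], [0, 0, 8, 0, 0, 0, 10], [0, 0, 5.5, 0, 0, 0, 10], [0, 0, 0, 0, 0, 0, 10], [0, 0, 0, 0, 0, 0, 40], [0, 0, 0, 0, 0, 0, 40], [0, 0, 0, 0, 0, 0, 40], [0, 0, 0, 0, 0, 0, 40], [0, 0, -20, 0, 0, 0, 40], [0, 0, -35, 0, 0, 0, 40]]]'

```text
time_s: 13.8
eef_pos: [0.6083, -0.1291, 0.0725]
eef_rot: [-0.001, 0.999, -0.05, -0.003]
wrist_force: [-0.1, -0.5, 0.0]
opening: 0.47
grasp_force: 0.0
```

```bash
python3 - <<'E'
from rg import *
c=get('scene');print(ring(c,(.615,-.093),.046,.016))
for R in(.0545,): print(ring(c,(.4528,-.3371),R))
E
python3 go.py ""
```

```text
(array([ 0.6144, -0.0937]), 0.0469, array([ 0.615 , -0.0938]), 'flat', 25.2, 770)
(array([ 0.4517, -0.3366]), 0.0559, array([ 0.4517, -0.3366]), 'flat', 10.7, 1035)
t 13.8 pos [ 0.6132 -0.1309  0.0809] a deg -5.72 q [-0.4   0.46  1.58  0.    1.1   1.27] F [ 4.6 -1.1  4.4] open 40.0 tilt [0.006 0.002]
```

Request:
jog_arm --series '[[[0, 0, -5, 0, 0, 0.128, 40], [0, 0, -5, 0, 0, 0.128, 40], [0, 0, -5, 0, 0, 0.128, 40], [0, 0, -5, 0, 0, 0.128, 40], [0, 0, 0, 0, 0, 0.128, 40], [0, 0, 0, 0, 0, 0.128, 40], [0, 0, 0, 0, 0, 0.128, 40], [0, 0, 0, 0, 0, 0.128, 40], [0, 0, 0, 0, 0, 0.128, 40], [0, 0, 0, 0, 0, 0.128, 40]]]'

```text
time_s: 14.85
eef_pos: [0.6108, -0.1301, 0.095]
eef_rot: [-0.0, 0.77, -0.639, 0.0]
wrist_force: [-0.1, 0.4, -0.1]
opening: 0.469
grasp_force: 0.0
```

```bash
python3 go.py "(.4076,-.3457,.06,-79.2),(.4076,-.3457,.003)"
```

```text
t 14.8 pos [ 0.6108 -0.1301  0.095 ] a deg -79.38 q [-0.4   0.43  1.58  0.    1.13  2.56] F [-0.1  0.4 -0.1] open 40.1 tilt [ 0. -0.]
 -> rz -0.003 then tool mm [173.7 240.   35. ]
 -> rz 0.000 then tool mm [ 0.  0. 57.]
```

Request:
jog_arm --series '[[[21.7, 30, 0, 0, 0, 0, 40], [21.7, 30, 0, 0, 0, 0, 40], [21.7, 30, 5, 0, 0, 0, 40], [21.7, 30, 5, 0, 0, 0, 40], [21.7, 30, 5, 0, 0, 0, 40], [21.7, 30, 5, 0, 0, 0, 40], [21.7, 30, 5, 0, 0, 0, 40], [21.8, 30, 10, 0, 0, 0, 40], [0, 0, 0, 0, 0, 0, 40], [0, 0, 0, 0, 0, 0, 40]]]'

```text
time_s: 15.85
eef_pos: [0.4075, -0.3465, 0.0599]
eef_rot: [-0.0, 0.77, -0.637, -0.0]
wrist_force: [-0.1, 0.3, 0.7]
opening: 0.467
grasp_force: 0.0
```

```bash
python3 go.py "(.4076,-.3457,.06,-79.2),(.4076,-.3457,.003)"
```

```text
t 15.8 pos [ 0.4075 -0.3465  0.0599] a deg -79.21 q [-0.93  0.32  1.83  0.    1.    2.03] F [-0.1  0.3  0.7] open 39.9 tilt [-0. -0.]
 -> rz -0.000 then tool mm [-0.8 -0.2 -0.1]
 -> rz 0.000 then tool mm [ 0.  0. 57.]
```

Request:
jog_arm --series '[[[-0.5, 0, 15, 0, 0, 0, 40], [0, 0, 17, 0, 0, 0, 40], [0, 0, 15, 0, 0, 0, 40], [0, 0, 10, 0, 0, 0, 40], [0, 0, 0, 0, 0, 0, 10], [0, 0, 0, 0, 0, 0, 10], [0, 0, 0, 0, 0, 0, 10], [0, 0, 0, 0, 0, 0, 10], [0, 0, 0, 0, 0, 0, 10], [0, 0, 0, 0, 0, 0, 10]]]'

```text
time_s: 16.85
eef_pos: [0.408, -0.3458, 0.0032]
eef_rot: [0.0, 0.771, -0.637, 0.0]
wrist_force: [0.5, 0.7, -1.4]
opening: 0.184
grasp_force: 60.7
```

Request:
jog_arm --series '[[[0, 0, -30, 0, 0, 0, 10], [0, 0, -40, 0, 0, 0, 10], [-18.5, -35.7, 0, 0, 0, 0, 10], [-18.5, -35.7, 0, 0, 0, 0, 10], [-18.5, -35.7, 0, 0, 0, 0, 10], [-18.5, -35.7, 0, 0, 0, 0, 10], [-18.5, -35.7, 0, 0, 0, 0, 10], [0, 0, 10, 0, 0, 0, 10], [0, 0, 0, 0, 0, 0, 10], [0, 0, 0, 0, 0, 0, 10]]]'

```text
time_s: 17.85
eef_pos: [0.5645, -0.2211, 0.0623]
eef_rot: [0.0, 0.771, -0.637, -0.001]
wrist_force: [0.0, -0.1, -0.3]
opening: 0.179
grasp_force: 60.7
```

```bash
python3 go.py "(.5658,-.2218,.0205,-79.2)"
python3 - <<'E'
from rg import *
c=get('scene');print(ring(c,(.611,-.213),.0545,.058))
P=cloud(c);m=(P[...,2]>.03)&(P[...,1]<-.27)&(P[...,1]>-.40)&(abs(P[...,0]-.61)<.07);print(P[m].min(0),P[m].max(0))
E
```

```text
t 17.9 pos [ 0.5645 -0.2211  0.0623] a deg -79.10 q [-0.57  0.45  1.64 -0.    1.06  2.38] F [ 0.  -0.1 -0.3] open 15.3 tilt [-0.001  0.002]
 -> rz 0.002 then tool mm [ 0.9 -1.2 41.8]
(array([ 0.6091, -0.2131]), 0.0562, array([ 0.6137, -0.2138]), 'flat', 13.3, 1111)
[ 0.54011154 -0.36013037  0.03006383] [ 0.66354607 -0.27000142  0.4296674 ]
```

Request:
jog_arm --series '[[[0.5, -1.2, 15, 0, 0, 0, 10], [0, 0, 15, 0, 0, 0, 10], [0, 0, 8, 0, 0, 0, 10], [0, 0, 3.5, 0, 0, 0, 10], [0, 0, 0, 0, 0, 0, 40], [0, 0, 0, 0, 0, 0, 40], [0, 0, 0, 0, 0, 0, 40], [0, 0, 0, 0, 0, 0, 40], [0, 0, -20, 0, 0, 0, 40], [0, 0, -35, 0, 0, 0, 40]]]'

```text
time_s: 18.9
eef_pos: [0.565, -0.22, 0.0746]
eef_rot: [0.0, 0.771, -0.637, -0.003]
wrist_force: [-0.9, 0.5, 0.1]
opening: 0.466
grasp_force: 0.0
```

```bash
python3 - <<'E'
from rg import *
c=get('scene');print(ring(c,(.611,-.213),.0545,.016))
print(ring(c,(.468,-.158),.0375))
E
python3 go.py "(.4681,-.1583,.08,10.1)"
```

```text
(array([ 0.6111, -0.2124]), 0.0554, array([ 0.6113, -0.2123]), 'flat', 13.1, 1127)
(array([ 0.4765, -0.1456]), 0.0253, array([ 0.4812, -0.1333]), 'flat', 11.1, 128)
t 18.9 pos [ 0.5695 -0.2225  0.0827] a deg -79.06 q [-0.57  0.42  1.62  0.    1.09  2.38] F [ 5.2 -1.5  5.5] open 40.0 tilt [ 0.004 -0.005]
 -> rz -1.556 then tool mm [-88.5 -81.    2.7]
```

109 placed to within 1 mm. Next the 75 mm ring, gripped on its robot-side wall with the same tool heading.

```bash
python3 go.py "(.4395,-.1634,.06,-79.9),(.4395,-.1634,.003)"
```

```text
t 18.9 pos [ 0.5695 -0.2225  0.0827] a deg -79.06 q [-0.57  0.42  1.62  0.    1.09  2.38] F [ 5.2 -1.5  5.5] open 40.0 tilt [ 0.004 -0.005]
 -> rz 0.015 then tool mm [-81.  117.6  22.7]
 -> rz 0.000 then tool mm [ 0.  0. 57.]
```

Request:
jog_arm --series '[[[0, 0, 0, 0, 0, 0.014, 36], [-20, 29, 0, 0, 0, 0, 36], [-20, 29, 0, 0, 0, 0, 36], [-20, 29, 0, 0, 0, 0, 36], [-20, 29, 10, 0, 0, 0, 36], [0, 0, 5, 0, 0, 0, 36], [0, 0, 0, 0, 0, 0, 36], [0, 0, 0, 0, 0, 0, 36], [0, 0, 0, 0, 0, 0, 36], [0, 0, 0, 0, 0, 0, 36]]]'

```text
time_s: 19.95
eef_pos: [0.4396, -0.1635, 0.0617]
eef_rot: [-0.0, 0.767, -0.642, 0.001]
wrist_force: [0.3, -0.9, 0.4]
opening: 0.421
grasp_force: 0.0
```

```bash
python3 go.py "(.4395,-.1634,.06,-79.9),(.4395,-.1634,.003)"
python3 - <<'E'
from rg import *
print(ring(get('scene'),(.468,-.158),.0375))
E
```

```text
t 19.9 pos [ 0.4396 -0.1635  0.0617] a deg -79.89 q [-0.61  0.18  1.99  0.    0.96  2.36] F [ 0.3 -0.9  0.4] open 36.0 tilt [ 0.001 -0.001]
 -> rz 0.000 then tool mm [-0.1  0.1  1.7]
 -> rz 0.000 then tool mm [ 0.  0. 57.]
(array([ 0.4672, -0.1575]), 0.0384, array([ 0.4674, -0.1583]), 'flat', 11.2, 532)
```

Request:
jog_arm --series '[[[0, 0, 15, 0, 0, 0, 36], [0, 0, 17, 0, 0, 0, 36], [0, 0, 16, 0, 0, 0, 36], [0, 0, 10, 0, 0, 0, 36], [0, 0, 0, 0, 0, 0, 10], [0, 0, 0, 0, 0, 0, 10], [0, 0, 0, 0, 0, 0, 10], [0, 0, 0, 0, 0, 0, 10], [0, 0, 0, 0, 0, 0, 10], [0, 0, 0, 0, 0, 0, 10]]]'

```text
time_s: 21.0
eef_pos: [0.4389, -0.163, 0.0037]
eef_rot: [-0.0, 0.767, -0.642, 0.0]
wrist_force: [0.1, -0.2, -0.2]
opening: 0.206
grasp_force: 54.7
```

Request:
jog_arm --series '[[[0, 0, -30, 0, 0, 0, 10], [0, 0, -45, 0, 0, 0, 10], [-26, -30.2, 0, 0, 0, 0, 10], [-26, -30.2, 0, 0, 0, 0, 10], [-26, -30.2, 0, 0, 0, 0, 10], [-26, -30.2, 0, 0, 0, 0, 10], [-26, -30.2, 0, 0, 0, 0, 10], [-26, -30.2, 0, 0, 0, 0, 10], [0, 0, 10, 0, 0, 0, 10], [0, 0, 0, 0, 0, 0, 10]]]'

```text
time_s: 22.0
eef_pos: [0.5884, 0.0235, 0.0668]
eef_rot: [0.001, 0.767, -0.641, -0.001]
wrist_force: [-0.5, 0.7, -0.9]
opening: 0.207
grasp_force: 55.0
```

```bash
python3 go.py "(.5904,.0218,.0205,-79.9)"
python3 - <<'E'
from rg import *
print(ring(get('scene'),(.619,.027),.0375,.063))
E
```

```text
t 22.0 pos [0.5884 0.0235 0.0668] a deg -79.76 q [-0.16  0.41  1.68 -0.    1.05  2.8 ] F [-0.5  0.7 -0.9] open 17.6 tilt [-0.001  0.003]
 -> rz 0.002 then tool mm [ 2.  -1.6 46.3]
(array([0.6146, 0.0271]), 0.0393, array([0.6182, 0.0266]), 'flat', 13.5, 527)
```

Request:
jog_arm --series '[[[1.5, -1.5, 15, 0, 0, 0, 10], [0, 0, 16, 0, 0, 0, 10], [0, 0, 10, 0, 0, 0, 10], [0, 0, 5, 0, 0, 0, 10], [0, 0, 0, 0, 0, 0, 36], [0, 0, 0, 0, 0, 0, 36], [0, 0, 0, 0, 0, 0, 36], [0, 0, 0, 0, 0, 0, 36], [0, 0, -20, 0, 0, 0, 36], [0, 0, -40, 0, 0, 0, 36]]]'

```text
time_s: 23.05
eef_pos: [0.5886, 0.0218, 0.0801]
eef_rot: [0.002, 0.767, -0.642, -0.003]
wrist_force: [0.1, -0.6, -0.5]
opening: 0.422
grasp_force: 0.0
```

```bash
python3 - <<'E'
from rg import *
for n in ('scene','top'):
  c=get(n);print(ring(c,(.619,.027),.0375,.016))
  print(ring(c,(.465,.0235),.029))
E
python3 go.py "(.4647,.0237,.08,-86.2)" "(.4647,.0237,.08,3.8)"
```

```text
(array([0.6173, 0.0247]), 0.0382, array([0.6174, 0.0247]), 'flat', 12.8, 560)
(array([0.4642, 0.024 ]), 0.0297, array([0.4641, 0.0238]), 'flat', 3.9, 314)
(array([0.6152, 0.026 ]), 0.0336, array([0.5994, 0.0274]), 'flat', 10.4, 76)
None
t 23.1 pos [0.5956 0.0209 0.0883] a deg -79.86 q [-0.16  0.38  1.67  0.    1.08  2.8 ] F [1.1 0.1 1.8] open 35.9 tilt [ 0.003 -0.01 ]
 -> rz 0.111 then tool mm [-11.5 130.4   8.3]
```

Request:
jog_arm --series '[[[0, 0, 0, 0, 0, -0.146, 36], [0, 0, 0, 0, 0, -0.146, 36], [0, 0, 0, 0, 0, -0.146, 36], [0, 0, 0, 0, 0, -0.146, 36], [0, 0, 0, 0, 0, -0.146, 36], [0, 0, 0, 0, 0, -0.146, 36], [0, 0, 0, 0, 0, -0.146, 80], [0, 0, 0, 0, 0, -0.146, 80], [0, 0, 0, 0, 0, -0.146, 80], [0, 0, 0, 0, 0, -0.146, 80]]]'

```text
time_s: 24.15
eef_pos: [0.5915, 0.0214, 0.0825]
eef_rot: [0.0, 0.999, 0.036, 0.0]
wrist_force: [0.6, -0.2, 0.0]
opening: 0.937
grasp_force: 0.0
```

```bash
python3 go.py "(.4647,.0237,.06,3.8),(.4647,.0237,-.002)"
```

```text
t 24.1 pos [0.5915 0.0214 0.0825] a deg 4.12 q [-0.16  0.39  1.67  0.    1.08  1.33] F [ 0.6 -0.2  0. ] open 80.0 tilt [0.001 0.   ]
 -> rz 0.006 then tool mm [-126.4  -10.7   22.5]
 -> rz 0.000 then tool mm [ 0.  0. 62.]
```

Request:
jog_arm --series '[[[0, 0, 0, 0, 0, 0.005, 80], [-31.6, -2.7, 0, 0, 0, 0, 80], [-31.6, -2.7, 0, 0, 0, 0, 80], [-31.6, -2.7, 0, 0, 0, 0, 80], [-31.6, -2.6, 10, 0, 0, 0, 80], [0, 0, 12.5, 0, 0, 0, 80], [0, 0, 0, 0, 0, 0, 80], [0, 0, 0, 0, 0, 0, 80], [0, 0, 0, 0, 0, 0, 80], [0, 0, 0, 0, 0, 0, 80]]]'

```text
time_s: 25.15
eef_pos: [0.4658, 0.0241, 0.0604]
eef_rot: [0.0, 1.0, 0.03, 0.001]
wrist_force: [-0.3, -0.2, -0.2]
opening: 0.938
grasp_force: 0.0
```

```bash
python3 go.py "(.4647,.0237,.06,3.8),(.4647,.0237,-.002)"
```

```text
t 25.1 pos [0.4658 0.0241 0.0604] a deg 3.45 q [-0.2   0.18  2.    0.    0.96  1.31] F [-0.3 -0.2 -0.2] open 80.1 tilt [0.001 0.   ]
 -> rz -0.006 then tool mm [-1.1  0.4  0.4]
 -> rz 0.000 then tool mm [ 0.  0. 62.]
```

Request:
jog_arm --series '[[[-0.8, 0.3, 17, 0, 0, 0, 80], [0, 0, 18, 0, 0, 0, 80], [0, 0, 17, 0, 0, 0, 80], [0, 0, 10, 0, 0, 0, 80], [0, 0, 0, 0, 0, 0, 50], [0, 0, 0, 0, 0, 0, 50], [0, 0, 0, 0, 0, 0, 50], [0, 0, 0, 0, 0, 0, 50], [0, 0, 0, 0, 0, 0, 50], [0, 0, 0, 0, 0, 0, 50]]]'

```text
time_s: 26.15
eef_pos: [0.4641, 0.024, -0.0017]
eef_rot: [0.0, 1.0, 0.03, 0.0]
wrist_force: [0.1, 0.1, 3.4]
opening: 0.659
grasp_force: 64.2
```

Request:
jog_arm --series '[[[0, 0, -30, 0, 0, 0, 50], [0, 0, -45, 0, 0, 0, 50], [33.1, -22.5, 0, 0, 0, 0, 50], [33.1, -22.5, 0, 0, 0, 0, 50], [33.1, -22.5, 0, 0, 0, 0, 50], [33.1, -22.5, 0, 0, 0, 0, 50], [33.1, -22.5, 0, 0, 0, 0, 50], [0, 0, 10, 0, 0, 0, 50], [0, 0, 0, 0, 0, 0, 50], [0, 0, 0, 0, 0, 0, 50]]]'

```text
time_s: 27.15
eef_pos: [0.6205, 0.1459, 0.0619]
eef_rot: [0.0, 1.0, 0.03, -0.001]
wrist_force: [0.1, 0.9, -0.8]
opening: 0.662
grasp_force: 64.0
```

```bash
python3 go.py "(.6223,.1468,.0155,3.8)"
python3 - <<'E'
from rg import *
print(ring(get('scene'),(.622,.147),.029,.067))
E
```

```text
t 27.1 pos [0.6205 0.1459 0.0619] a deg 3.48 q [ 0.05  0.51  1.55 -0.    1.09  1.56] F [ 0.1  0.9 -0.8] open 56.5 tilt [-0.003  0.   ]
 -> rz -0.006 then tool mm [ 1.8 -0.7 46.4]
(array([0.6171, 0.1409]), 0.0353, array([0.6267, 0.142 ]), 'flat', 23.2, 254)
```

Request:
jog_arm --series '[[[1.5, -0.5, 15, 0, 0, 0, 50], [0, 0, 16, 0, 0, 0, 50], [0, 0, 10, 0, 0, 0, 50], [0, 0, 5, 0, 0, 0, 50], [0, 0, 0, 0, 0, 0, 78], [0, 0, 0, 0, 0, 0, 78], [0, 0, 0, 0, 0, 0, 78], [0, 0, 0, 0, 0, 0, 78], [0, 0, 0, 0, 0, 0, 78], [0, 0, -20, 0, 0, 0, 78]]]'

```text
time_s: 28.2
eef_pos: [0.6212, 0.1468, 0.0345]
eef_rot: [0.0, 1.0, 0.03, -0.003]
wrist_force: [0.6, 0.4, -0.6]
opening: 0.914
grasp_force: 0.0
```

Request:
jog_arm --series '[[[0, 0, -40, 0, 0, 0, 78], [0, 0, -40, 0, 0, 0, 78], [-40, 0, -20, 0, 0, 0, 78], [-40, 0, 0, 0, 0, 0, 78], [-40, 0, 0, 0, 0, 0, 78], [-40, 0, 0, 0, 0, 0, 78], [-40, 0, 0, 0, 0, 0, 78], [-30, 0, 0, 0, 0, 0, 78], [0, 0, 0, 0, 0, 0, 78], [0, 0, 0, 0, 0, 0, 78]]]'

```text
time_s: 29.2
eef_pos: [0.3946, 0.133, 0.1376]
eef_rot: [-0.0, 1.0, 0.03, 0.001]
wrist_force: [0.0, -0.4, -0.0]
opening: 0.916
grasp_force: 0.0
```

```bash
python3 go.py ""
python3 - <<'E'
from rg import *
for n in('scene','top'):
    c=get(n)
    for nm,cen,R in(('58',(.6223,.1468),.029),('75',(.619,.0269),.0375),('92',(.615,-.093),.046),('109',(.611,-.2132),.0545)):
        r=ring(c,cen,R,.016); print(n,nm,r[:2],'off mm',(1e3*(r[0]-np.array(cen))).round(1))
    cv2.imwrite(f'pics/end_{n}.png',cv2.resize(c['frame'],(800,600)))
E
```

```text
t 29.2 pos [0.3946 0.133  0.1376] a deg 3.49 q [ 0.04 -0.07  2.08 -0.    1.13  1.55] F [ 0.  -0.4 -0. ] open 78.3 tilt [0.002 0.   ]
scene 58 (array([0.622, 0.146]), 0.0295) off mm [-0.3 -0.8]
scene 75 (array([0.6176, 0.0246]), 0.0383) off mm [-1.4 -2.3]
scene 92 (array([ 0.6141, -0.0937]), 0.047) off mm [-0.9 -0.7]
scene 109 (array([ 0.6109, -0.2124]), 0.0556) off mm [-0.1  0.8]
top 58 (array([0.6234, 0.1449]), 0.0291) off mm [ 1.1 -1.9]
top 75 (array([0.6188, 0.0244]), 0.0379) off mm [-0.2 -2.5]
top 92 (array([ 0.6159, -0.0942]), 0.0465) off mm [ 0.9 -1.2]
top 109 (array([ 0.6127, -0.213 ]), 0.0553) off mm [1.7 0.2]
```

View pics/end_scene.png

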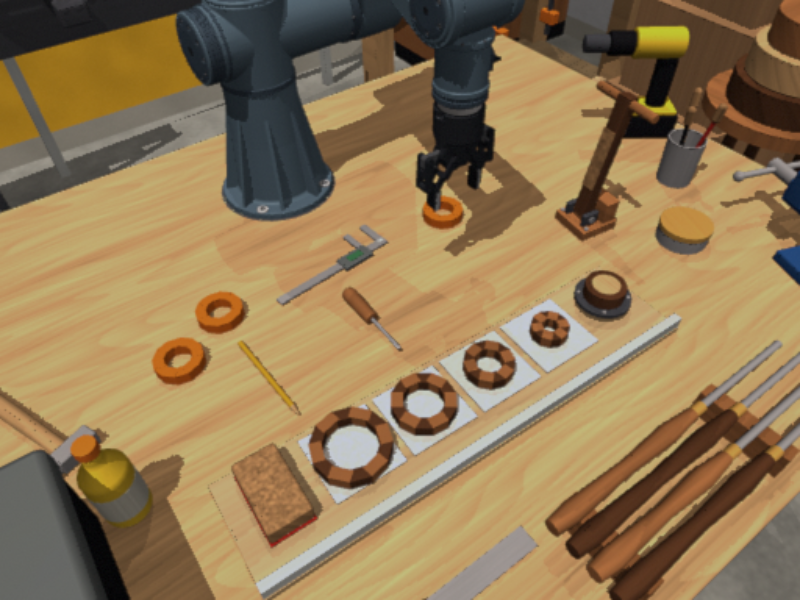

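All four rings lie centred in order: 58 at (550,328), 75 at (489,363), 92 at (425,403), 109 at (352,446). The bar stands open at (605,150) and the robot is clear, so I'm handing in.

```bash
python3 -c "
from bench import ctrl
print(ctrl.hand_in())"
```

```text
the job is handed in; nothing more can be done
None
```

I handed the job in at about 29 s: the press bar stands open at its stop, and the four rings lie in size order from the bowl's base, each measured within 3 mm of its square's centre; hand-in returned no verdict.

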